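# Rock the press plate out of a docked capsule board

### The job

The capsules in the board have just been pressed and the press plate is still snapped in tight on top of them. Keeping the board flat on the table, slide it into the hold-down dock until it is fully home against the dock's end bar, then rock the press plate loose with its grip: tip one end up past its ball catch, then rock it back the other way so that the other end comes up past its catch too, rather than pulling it straight out. Lift it just clear, its pin tips about 2 cm above the rim of the board's pocket, and finish while still holding it there, level and still over the board, so that I can see whether a capsule came up with it; leave the jar, the dropper bottle and the pen alone.

Things in the scene. Friction and masses are not known exactly. Their poses are not given: they have to be found in the camera images.
- capsule_board: Capsule board, loose, 0.6 to 0.85 kg, press plate snapped into it. Origin: centre of its underside; z up, y along it; same after a half turn. Polished aluminium foot plate (slides easily) 96 (x) x 150 (y) x 6 mm under a white block 76 x 126 mm, rim 30 mm above the table. It starts left of the dock, y roughly along world y. White catch posts, 28 mm wide, 43.5 mm high, at both ends (y = +-45 to 63 mm).
- pocket (a point): Middle of the floor of the board's pocket, board frame (0, 0, 22) mm. The pocket, 55 (x) x 90 (y) mm, is 8 mm deep, with 24 capsule holes; the press plate rests on its floor. At y = +-45.5 mm, 11 mm above the floor, a sprung steel ball of 10 mm diameter sticks 4.5 mm out of each catch post over the nose of the press plate and gives way outward.
- press_plate: Steel press plate, 0.16 kg, 53 (x) x 88 (y) x 8 mm, 1 mm of play all round in the pocket; axes as the board's. Origin: centre of the plate's underside, at (0, 0, 22) mm in the board's frame when seated; 24 pins of 4.4 mm stand 9 mm below that, free in their holes. Each end is a rounded nose, 4 mm radius, under its ball catch. On top, in the middle, an upright grip (plate_grip).
- plate_grip (a point): Middle of the grey grip: plate frame (0, 0, 42) mm. The grip is 24 mm thick along y and 40 mm wide along x from 13 to 65 mm above the plate's underside; below it a collar 34 (y) x 46 (x) mm, above it a cap 32 x 46 mm up to 72 mm. Hold it firmly (40 N), closing along the plate's y. The board can be dragged by it; more than about 12 N sideways here may tip the plate out.
- plate_end_a (a point): Underside of the press plate at its +y nose: plate frame (0, 40, 0) mm, 22 mm up in the board's frame when seated. It takes about 13 N upward at the end to push a nose past its ball: the nose passes the ball 7 mm above its seat, then stays resting on the ball 14 mm above its seat. Tip it by turning the plate about the other nose (0.18 rad lifts this end 14 mm).
- plate_end_b (a point): Underside of the press plate at its -y nose: plate frame (0, -40, 0) mm, with the same catch. Once one end rests on its ball, turn the plate back about that raised nose until the other end is past its ball as well, keeping the raised end below 22 mm above its seat; pushed down with several newtons a raised end snaps back in. Then both ends lift freely.
- dock: Aluminium hold-down dock screwed to the table. Origin: on the table, where the board's origin is when home (axes then coincide). The board enters along -y through a flared mouth (y = 37 to 70 mm, 120 mm wide outside) between rails 99 mm apart, y = -76 to 40 mm; lips 7.5 to 12 mm high reach 6 mm over the foot plate's long edges and hold it down. End bar's face at y = -75.5 mm.
- jar_a: Bystander: glass jar with a black lid, 79 mm across, 154 mm tall, right of the scale; origin at the centre of its underside.
- dropper: Bystander: small dropper bottle, 34 mm across, 102 mm tall, behind the board's starting place, left of the scale; origin at the centre of its underside.
- pen_a: Bystander: red pen, 12 x 145 x 9 mm, lying near the left edge of the table, behind the board's starting place; origin near the middle of its underside.

How it is judged:
On the way, in this order (a step that is already met when the one before it is completed fails the run):
1. the board is fully home in the dock with the press plate still seated in it (x of capsule_board in the frame of dock between -0.004 and 0.004 m and y of capsule_board in the frame of dock between -0.004 and 0.005 m and angle between the y axis of capsule_board and the y axis of dock, either way round below 0.05 rad and z of each of plate_end_a, plate_end_b in the frame of capsule_board below 0.026 m), for 0.2 s.
2. one end of the press plate is up past its catch while the other end is still seated (((z of plate_end_a in the frame of capsule_board above 0.031 m and z of plate_end_b in the frame of capsule_board below 0.026 m) or (z of plate_end_b in the frame of capsule_board above 0.031 m and z of plate_end_a in the frame of capsule_board below 0.026 m))), for 0.1 s.
3. the other end has been rocked up past its catch too, both ends still between the catch posts (z of plate_end_a in the frame of capsule_board between 0.033 and 0.046 m and z of plate_end_b in the frame of capsule_board between 0.033 and 0.046 m), for 0.05 s.
At the end, for the whole second after the job is handed in: The board is home in the dock (4 mm sideways, 5 mm endways, 0.05 rad); the gripper holds the press plate off the board, its underside 45 to 75 mm above the board's underside (pin tips 6 to 36 mm above the rim), within 15 mm of the board's middle in x and y, level within 8 degrees and still (x of capsule_board in the frame of dock between -0.004 and 0.004 m and y of capsule_board in the frame of dock between -0.004 and 0.005 m and angle between the y axis of capsule_board and the y axis of dock, either way round below 0.05 rad and z of press_plate in the frame of capsule_board between 0.045 and 0.075 m and x of press_plate in the frame of capsule_board between -0.015 and 0.015 m and y of press_plate in the frame of capsule_board between -0.015 and 0.015 m and angle between press_plate's own z axis and vertical below 0.14 rad and angle between capsule_board's own z axis and vertical below 0.03 rad and contact force between press_plate and capsule_board below 0.1 N and contact force between the fingers and press_plate above 2 N and linear speed of press_plate below 0.02 m/s and angular speed of press_plate below 0.1 rad/s); the arm keeps its last pose, push and grip.
It fails at once if the board is lifted or tipped (height (world z) of capsule_board above 0.008 m or angle between capsule_board's own z axis and vertical above 0.08 rad).
It fails at once if a bystander is moved (distance of any of jar_a, dropper, pen_a from where it was at the start of the episode above 0.02 m).
It also fails if it takes over 51 s, if anything falls off the work surface, if the arm or the gripper's body presses on something with over 40 N, if the wrist force passes 120 N, or if a joint passes its speed limit or range.

### The arm

A 7-joint arm with a two-finger parallel gripper is mounted at the origin on a cart in front of the work surface, level with it; the furniture and walls round the work are solid. World frame = base frame: x ahead of the robot, y to its left, z up, the work surface at z = 0. Lengths are in m, angles in rad, forces in N, time in s.
With the tool pointing down it reaches from about 0.425 to 0.925 m from the base axis. Payload 6.8 kg.
Tool frame: the origin (TCP) lies on the centre line of the jaws, within the pads' length; the fingertips stand 11 mm ahead of it and the grasp point (between the pads) lies 8 mm behind it; z points along the fingers, y is the direction in which the jaws open and shut (so a half turn about z gives the same grasp; the last joint's range is limited). The gripper opens to 85 mm and grips with 20 to 120 N. Pads are 22 mm wide; open, the fingers measure 114 mm over their backs; the gripper's body (76 mm by 85 mm) begins 54 mm behind the grasp point. The pads swing forward as they close: fully open they stand 13 mm farther back than shut.
Start: joints at [-0.108, 0.477, 0.022, 1.555, -0.011, 1.109, -0.083], TCP at [0.675, 0, 0.242] pointing down, gripper open.
Joint ranges: [-2.96, 2.96], [-0.34, 2.1], [-1.41, 1.46], [0.24, 2.44], [-1.37, 4.51], [0.17, 1.92], [-2.96, 2.96]. Speed limits (rad/s): [2.39, 2.39, 3.14, 3.14, 3.14, 3.14, 3.14].

### API

Orientations are given as a rotation vector (axis times angle).
In Python, from bench import r gives the robot as it stands.
- The arm moves only by the tool send_rows, never from a script. Its argument "deltas" is a list of rows, each a list of 7 numbers: the opening, from 0 (shut) to 1 (fully open), then the shift along the tool's x, y, z as a fraction of full scale, then the turn, a rotation vector about the tool's x, y, z as a fraction of full scale. In form: [[hand, x, y, z, ax, ay, az], ...]. A call has 1 to 20 rows; each row is the pose to reach, as a shift and turn from the pose commanded when the call began, along the tool's axes at that moment, turning the shorter way round; what a row does not reach only later rows make up. Full scale, the value 1, is 150 mm for a shift and 180 degrees for a turn. A row lasts 1/12 s, in which the tool goes at most 41.7 mm and 7.16 degrees, less where a joint would pass 70% of its speed; a pose out of reach is approached as far as the arm can. A call with a number of a shift or a turn outside -1 to 1 is refused whole. A call with a gripper value outside its range is refused whole. The fingers move at their own pace and stop on an object; "squeeze" is the grip in N (left out, the last holds). Time passes only in rows, so rows that repeat a pose let the fingers close. It gives the time, the measured TCP pose, the force and the opening at its end, in the units of the state.
- r.get_obs(): the state, without advancing time (a new reading comes with each control period).
- r.grab_frame(name): name is "scene" or "side" or "wrist"; returns a dict with "pixels" (384x512x3 uint8, red, green, blue), "camera_matrix" (3x3 intrinsics, pixels), "dist_coeffs" ([k1, k2, p1, p2, k3] as OpenCV has them; the pictures are not rectified), "rvec" (rotation vector, rad) and "tvec" (3), from world to camera coordinates, as OpenCV has them. Camera axes: x right, y down, z forward; pixel columns grow to the right and rows downward; lengths in m; the calibration is good to about 2 mm. A picture is of the moment at which its call begins. There is no depth.
- r.hand_in(): hands the job in, once; it reports no verdict.
The state is a dict: "clock": time; "joints": joint angles; "qvel": joint speeds; "tau": joint torques, N m; "tcp_pos": TCP position; "orientation": TCP orientation; "contact_force": force on the tool from outside, world axes, zero at the start; "moment": the same for the moment, N m; "grip_width": finger opening in m.
Only numpy, scipy, OpenCV 4.12 (cv2) and the standard library are available. Lean on these libraries where they do the work, as an engineer would, in place of code of your own. Each camera call takes 0.05 s, during which the arm holds its last target. There are 200 camera calls.

## Working session

There is one attempt and no reset: what is moved stays moved. The work goes in short steps, Python scripts to look and compute and a tool call to move; the robot and the scene stay as the last step left them, time stands still between calls to the robot, and variables do not carry over. Pictures are saved under pics/ and viewed, about 8 in all and at most 12, crops included, and the job is handed in when it is done.

Besides the shell and the picture viewer there is one more tool, called after "Request:" as name([rows], argument=value, ...), one row to a line, values as JSON. send_rows: Moves the arm, as the interface text tells. Shift numbers are shares of 150 mm and turn numbers shares of 180 degrees, none past 1 either way. Its arguments: {"type":"object","properties":{"deltas":{"type":"array","items":{"type":"array","items":{"type":"number"}}},"squeeze":{"type":"number"}},"required":["deltas"]}

```bash
mkdir -p pics; ls
cat > h.py <<'E'
import numpy as np, cv2
from scipy.spatial.transform import Rotation as R
from bench import r
def snap(name,fn,crop=None,scale=1):
    f=r.grab_frame(name); np.savez('pics/'+fn+'.npz',**{k:np.array(v) for k,v in f.items()})
    im=f['pixels'][:,:,::-1]
    cv2.imwrite('pics/'+fn+'_full.png',im)
    if crop: x0,y0,x1,y1=crop; im=im[y0:y1,x0:x1]
    cv2.imwrite('pics/'+fn+'.png',cv2.resize(im,None,fx=scale,fy=scale,interpolation=cv2.INTER_CUBIC))
    return f
def back(fn,uv,z):
    f=np.load('pics/'+fn+'.npz'); uv=np.array(uv,float).reshape(-1,1,2)
    n=cv2.undistortPoints(uv,f['camera_matrix'],f['dist_coeffs']).reshape(-1,2)
    M=R.from_rotvec(f['rvec'].ravel()).as_matrix(); C=-M.T@f['tvec'].ravel()
    d=np.c_[n,np.ones(len(n))]@M
    z=np.broadcast_to(z,len(n))
    return C+d*((z-C[2])/d[:,2])[:,None]
def proj(fn,P):
    f=np.load('pics/'+fn+'.npz')
    return cv2.projectPoints(np.array(P,float).reshape(-1,3),f['rvec'],f['tvec'],f['camera_matrix'],f['dist_coeffs'])[0].reshape(-1,2)
def st():
    o=r.get_obs(); print({k:np.round(o[k],4).tolist() for k in ('clock','tcp_pos','orientation','contact_force','moment','grip_width')}); return o
E
python3 - <<'E'
from h import *
a=snap('scene','s1'); b=snap('side','d1')
cv2.imwrite('pics/both.png',cv2.resize(np.vstack([a['pixels'],b['pixels']])[:,:,::-1],(448,600) if 0 else (400,600)))
cv2.imwrite('pics/s1.png',cv2.resize(a['pixels'][:,:,::-1],(800,600)))
cv2.imwrite('pics/d1.png',cv2.resize(b['pixels'][:,:,::-1],(800,600)))
st()
E
```

```text
pics
{'clock': 0.1, 'tcp_pos': [0.6745, -0.0, 0.2414], 'orientation': [-2.2207, -2.2207, 0.0021], 'contact_force': [-0.0803, -1.178, 0.1015], 'moment': [-0.0144, -0.0336, -0.0054], 'grip_width': 0.0855}
```

View pics/s1.png

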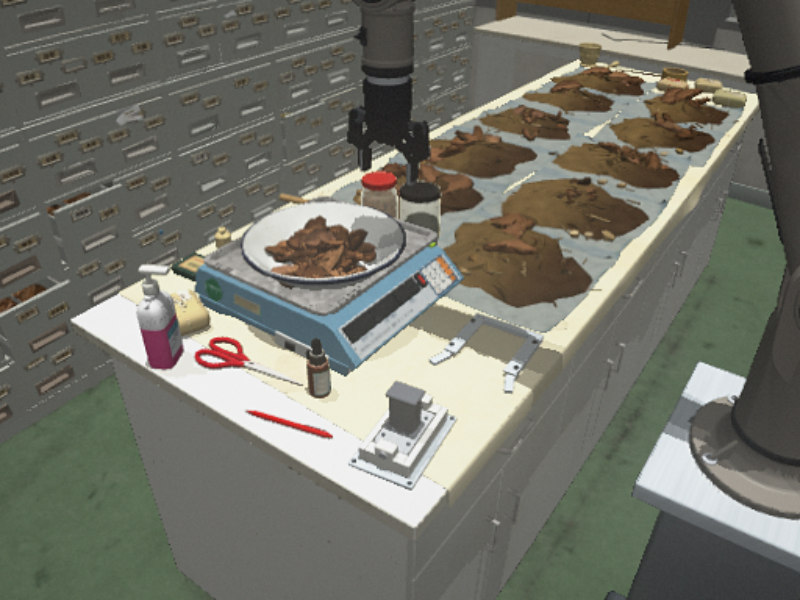

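View pics/d1.png

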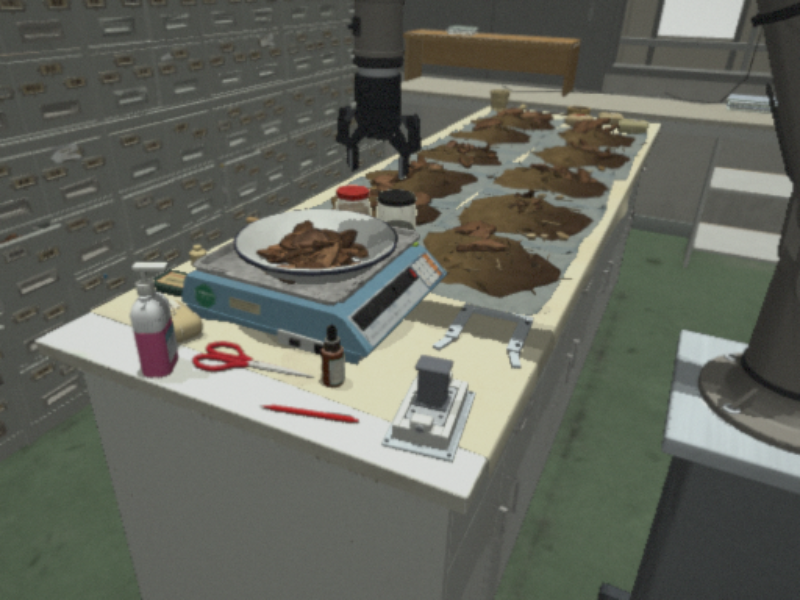

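The scene shows the board with its grey grip (about 405,410) and the dock U (about 490,350), dropper at (318,370), pen at (290,424). I'll enlarge both.

Run:
```python
import cv2
im=cv2.imread('pics/s1_full.png')[195:315,215:355]
cv2.imwrite('pics/s1c.png',cv2.resize(im,None,fx=5,fy=5,interpolation=cv2.INTER_CUBIC))
```

```text
(no output)
```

View pics/s1c.png

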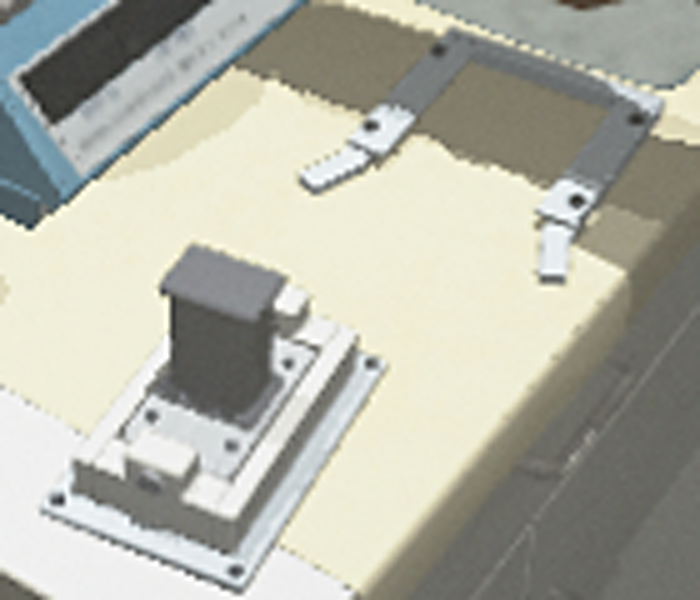

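Run:
```python
from h import *
c=lambda L:np.array(L)/5+[215,195]-0.4
np.set_printoptions(precision=4,suppress=True)
print('foot',back('s1',c([(42,508),(240,583),(387,362)]),.006))
print('cap',back('s1',c([(195,245),(288,282),(262,320),(163,288)]),.094), back('s1',c([(195,245),(288,282),(262,320),(163,288)]),.094).mean(0))
print('rim', back('s1',c([(75,462),(238,515),(357,340)]),.030))
print('dock far', back('s1',c([(452,32),(660,105)]),.012))
print('screws', back('s1',c([(438,50),(371,125),(576,201),(636,118)]),.012))
print('tips', back('s1',c([(303,183),(318,190),(540,278),(565,280)]),.006))
```

```text
foot [[0.4787 0.3548 0.006 ]
 [0.3882 0.3396 0.006 ]
 [0.4071 0.1945 0.006 ]]
cap [[0.4658 0.263  0.094 ]
 [0.4212 0.2596 0.094 ]
 [0.417  0.2849 0.094 ]
 [0.4608 0.2927 0.094 ]] [0.4412 0.275  0.094 ]
rim [[0.4691 0.3435 0.03  ]
 [0.3977 0.328  0.03  ]
 [0.4133 0.2126 0.03  ]]
dock far [[ 0.51   -0.0425  0.012 ]
 [ 0.3875 -0.0486  0.012 ]]
screws [[ 0.5077 -0.0232  0.012 ]
 [ 0.5022  0.0549  0.012 ]
 [ 0.3872  0.0482  0.012 ]
 [ 0.3929 -0.0309  0.012 ]]
tips [[0.5086 0.1088 0.006 ]
 [0.4995 0.1091 0.006 ]
 [0.3775 0.103  0.006 ]
 [0.3671 0.0974 0.006 ]]
```

```bash
cat >> h.py <<'E'
def delta(pos,psi,tilt=0,cmd=None):
    """fractions for a tool pose with tool y along the board y at yaw psi, tilt about board x"""
    o=r.get_obs(); p,q=(o['tcp_pos'],o['orientation']) if cmd is None else cmd
    T=R.from_rotvec(q); 
    G=R.from_euler('z',psi)*R.from_euler('x',tilt)*R.from_matrix(np.array([[-1,0,0],[0,1,0],[0,0,-1.]]))
    s=T.inv().apply(np.array(pos)-p)/.15; a=(T.inv()*G).as_rotvec()/np.pi
    print('delta',np.round(np.r_[s,a],4).tolist())
E
python3 - <<'E'
from h import *
delta([.4427,.2748,.17],.14)
delta([.4427,.2748,.242],.14)
E
```

```text
delta [1.8322, -1.5443, 0.4784, -0.0004, -0.0004, -0.5446]
delta [1.8322, -1.5451, -0.0016, -0.0004, -0.0004, -0.5446]
```

Request:
send_rows([
  [0.6, 0.92, -0.77, 0, 0, 0, -0.27],
  [0.6, 0.92, -0.77, 0, 0, 0, -0.27],
  [0.6, 0.92, -0.77, 0, 0, 0, -0.27],
  [0.6, 0.92, -0.77, 0, 0, 0, -0.27],
  [0.6, 0.92, -0.77, 0, 0, 0, -0.27],
  [0.6, 0.92, -0.77, 0, 0, 0, -0.27],
  [0.6, 0.92, -0.77, 0, 0, 0, -0.27],
  [0.6, 0.92, -0.77, 0, 0, 0, -0.27],
], squeeze=40)

```text
clock: 0.77
tcp_pos: [0.559, 0.1382, 0.2421]
orientation: [-1.104, -2.941, 0.001]
contact_force: [0.1, -0.0, 1.2]
grip_width: 0.0512
```

Run:
```python
from h import *
st(); delta([.4427,.2748,.19],.14)
```

```text
{'clock': 0.7667, 'tcp_pos': [0.559, 0.1382, 0.2421], 'orientation': [-1.1041, -2.9406, 0.0006], 'contact_force': [0.1093, -0.0339, 1.2055], 'moment': [0.0061, -0.0285, 0.0427], 'grip_width': 0.0512}
delta [1.183, 0.1753, 0.3474, -0.0001, -0.0002, -0.2732]
```

Request:
send_rows([
  [0.6, 1.0, 0.15, 0.15, 0, 0, -0.273],
  [0.6, 1.0, 0.15, 0.15, 0, 0, -0.273],
  [0.6, 1.0, 0.15, 0.3, 0, 0, -0.273],
  [0.6, 1.0, 0.15, 0.3, 0, 0, -0.273],
  [0.6, 1.0, 0.15, 0.3, 0, 0, -0.273],
  [0.6, 1.0, 0.15, 0.3, 0, 0, -0.273],
  [0.6, 1.0, 0.15, 0.3, 0, 0, -0.273],
  [0.6, 1.0, 0.15, 0.3, 0, 0, -0.273],
  [0.6, 1.0, 0.15, 0.3, 0, 0, -0.273],
])

```text
clock: 1.52
tcp_pos: [0.462, 0.2537, 0.1971]
orientation: [0.202, -3.135, 0.0]
contact_force: [0.3, -0.1, 0.6]
grip_width: 0.0517
```

Run:
```python
from h import *
st(); delta([.4427,.2748,.13],.14)
snap('wrist','w1',None,1.5)
```

```text
{'clock': 1.5167, 'tcp_pos': [0.462, 0.2537, 0.1971], 'orientation': [0.2022, -3.1346, 0.0001], 'contact_force': [0.2662, -0.0713, 0.6492], 'moment': [-0.0122, 0.0644, -0.001], 'grip_width': 0.0517}
delta [0.1096, 0.1561, 0.4472, -0.0, -0.0002, -0.0036]
```

View pics/w1.png

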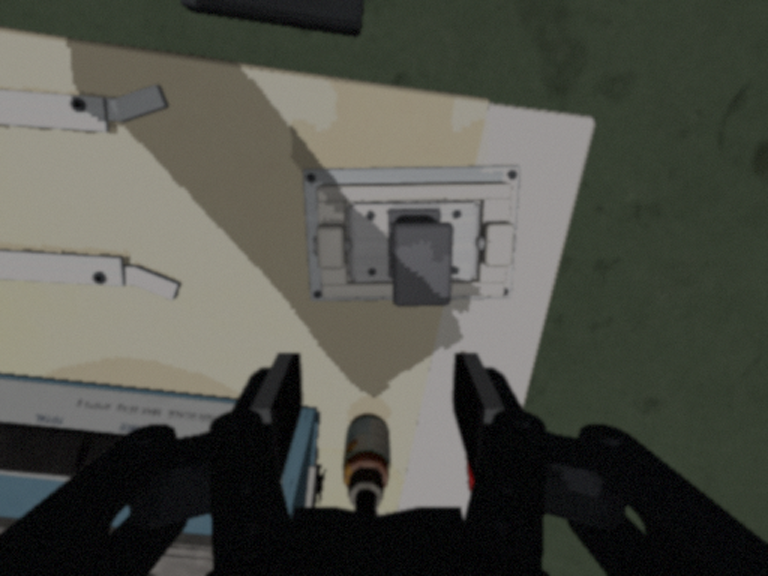

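Run:
```python
from h import *
c=lambda L:(np.array(L)+.5)/1.5-.5
np.set_printoptions(precision=4,suppress=True)
def show(n,L,z):
    P=back('w1',c(L),z); print(n,P[:,:2].tolist(),P.mean(0)); return P
F=show('foot',[(303,168),(520,166),(510,298),(312,298)],.006)
for i,j in((0,1),(3,2)): d=F[j]-F[i]; print('yaw',np.arctan2(-d[0],d[1]),np.linalg.norm(d))
C=show('cap',[(391,222),(452,222),(449,305),(394,305)],.094)
show('rails upper/lower line',[(0,125),(107,131),(0,250),(124,257)],.012)
show('screws',[(78,103),(99,277)],.012)
show('tips',[(160,86),(167,104),(181,284),(173,298)],.012)
show('dropper',[(368,430)],0.0)
```

```text
foot [[0.40624862707471876, 0.1946764328429902], [0.3859715208978382, 0.34079097563960625], [0.47928489889743664, 0.3542168753258951], [0.4982981913394127, 0.20894122333247792]] [0.4425 0.2747 0.006 ]
yaw 0.13789469462590775 0.14751481502402608
yaw 0.13013767688338573 0.14651457385392266
cap [[0.4220725323899502, 0.2549274104001948], [0.4180470751551973, 0.28587783621454144], [0.46247854341663885, 0.292192554919867], [0.46633687733814333, 0.2627349476890615]] [0.4422 0.2739 0.094 ]
rails upper/lower line [[0.40525206976166084, 0.0003097254029270913], [0.3996114998384466, 0.0676291684996351], [0.4892193196186684, -0.008749590520152006], [0.4830706862098434, 0.07576326557805518]] [0.4443 0.0337 0.012 ]
screws [[0.38500515048159034, 0.050274048627091505], [0.5001608216572088, 0.05784306105867107]] [0.4426 0.0541 0.012 ]
tips [[0.36783893252888666, 0.10186229506444222], [0.3779118283535227, 0.10613700582167149], [0.49786562116460953, 0.11543557453357411], [0.5092693120467335, 0.10979216060750924]] [0.4382 0.1083 0.012 ]
dropper [[0.6086096414235709, 0.2643775602870175]] [0.6086 0.2644 0.    ]
```

The wrist view agrees with the scene: board at (0.4425, 0.2745), yaw 0.135; dock at about (0.4448, 0.036), yaw about 0.07. Going down on the grip.

Run:
```python
from h import *
delta([.4425,.2744,.13],.135);delta([.4425,.2744,.0575],.135)
```

```text
delta [0.1115, 0.1535, 0.4479, -0.0, -0.0001, -0.0019]
delta [0.1114, 0.1535, 0.9312, -0.0, -0.0001, -0.0019]
```

Request:
send_rows([
  [0.6, 0.1115, 0.1535, 0.2, 0, 0, -0.002],
  [0.6, 0.1115, 0.1535, 0.4, 0, 0, -0.002],
  [0.6, 0.1115, 0.1535, 0.45, 0, 0, -0.002],
  [0.6, 0.1115, 0.1535, 0.55, 0, 0, -0.002],
  [0.6, 0.1115, 0.1535, 0.65, 0, 0, -0.002],
  [0.6, 0.1115, 0.1535, 0.75, 0, 0, -0.002],
  [0.6, 0.1115, 0.1535, 0.85, 0, 0, -0.002],
  [0.6, 0.1115, 0.1535, 0.93, 0, 0, -0.002],
  [0.6, 0.1115, 0.1535, 0.93, 0, 0, -0.002],
  [0.6, 0.1115, 0.1535, 0.93, 0, 0, -0.002],
])

```text
clock: 2.4
tcp_pos: [0.4425, 0.2742, 0.0578]
orientation: [0.219, -3.133, 0.001]
contact_force: [0.6, -0.3, 0.2]
grip_width: 0.0512
```

Run:
```python
from h import *
st(); snap('scene','s2',(205,195,345,315),5)
```

```text
{'clock': 2.4, 'tcp_pos': [0.4425, 0.2742, 0.0578], 'orientation': [0.2192, -3.1334, 0.0012], 'contact_force': [0.5706, -0.2817, 0.164], 'moment': [-0.0152, -0.0419, -0.0248], 'grip_width': 0.0512}
```

View pics/s2.png

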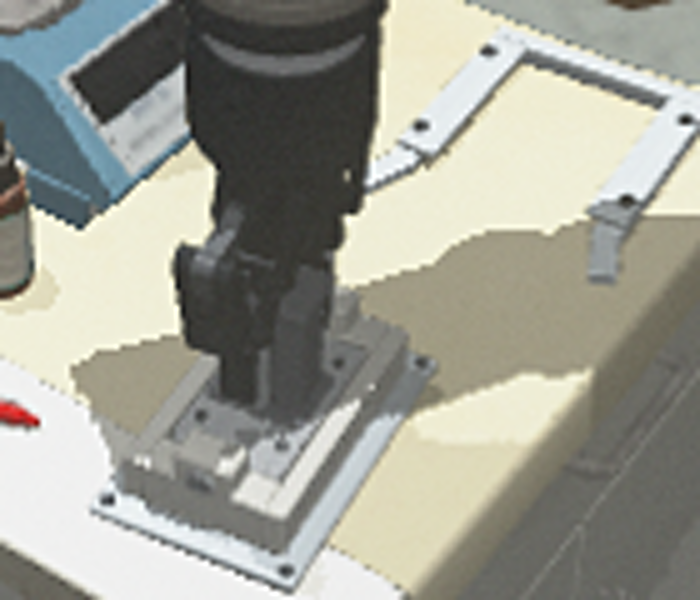

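The open fingers straddle the grip (about 275,370), with no contact. Closing.

Request:
send_rows([
  [0, 0, 0, 0, 0, 0, 0],
  [0, 0, 0, 0, 0, 0, 0],
  [0, 0, 0, 0, 0, 0, 0],
  [0, 0, 0, 0, 0, 0, 0],
  [0, 0, 0, 0, 0, 0, 0],
  [0, 0, 0, 0, 0, 0, 0],
  [0, 0, 0, 0, 0, 0, 0],
  [0, 0, 0, 0, 0, 0, 0],
], squeeze=40)

```text
clock: 3.12
tcp_pos: [0.4428, 0.2753, 0.0586]
orientation: [-0.222, 3.132, 0.001]
contact_force: [-0.5, 0.8, 7.7]
grip_width: 0.0285
```

Run:
```python
from h import *
o=st()
print(R.from_rotvec(o['orientation']).as_matrix().round(4))
D=np.array([.4448,.036]);psi=.07;u=np.array([-np.sin(psi),np.cos(psi)])
# board centre 165 mm before home (foot front at mouth outer edge), aligned
for s in (.150,.07,.01): 
  p=D+u*s; delta([p[0],p[1],o['tcp_pos'][2]],psi)
```

```text
{'clock': 3.1167, 'tcp_pos': [0.4428, 0.2753, 0.0586], 'orientation': [-0.2219, 3.1322, 0.0015], 'contact_force': [-0.5179, 0.8421, 7.7431], 'moment': [-0.0389, 0.043, -0.0546], 'grip_width': 0.0285}
[[-9.90e-01 -1.41e-01  1.50e-03]
 [-1.41e-01  9.90e-01  1.00e-03]
 [-1.60e-03  8.00e-04 -1.00e+00]]
delta [0.1404, -0.5838, -0.0007, 0.0003, 0.0005, 0.0227]
delta [0.1785, -1.1158, -0.0012, 0.0003, 0.0005, 0.0227]
delta [0.207, -1.5147, -0.0016, 0.0003, 0.0005, 0.0227]
```

Request:
send_rows([
  [0, 0, 0, -0.01, 0, 0, 0],
  [0, 0, 0, -0.01, 0, 0, 0],
  [0, 0, 0, -0.01, 0, 0, 0],
  [0, 0, 0, -0.01, 0, 0, 0],
])

```text
clock: 3.45
tcp_pos: [0.4419, 0.2744, 0.059]
orientation: [0.222, -3.133, 0.001]
contact_force: [0.7, 0.2, -2.0]
grip_width: 0.0282
```

Run:
```python
from h import *
st(); snap('side','d3',(240,190,310,300),1)
im=cv2.imread('pics/d3_full.png'); a=cv2.imread('pics/d3.png')
snap('scene','s3',(230,220,300,290),1)
b=cv2.imread('pics/s3.png')
f=lambda i:cv2.resize(i,(400,400*i.shape[0]//i.shape[1]),interpolation=cv2.INTER_CUBIC)[:400]
cv2.imwrite('pics/m3.png',np.hstack([f(cv2.imread('pics/d3.png')[20:90]),f(b)]))
```

```text
{'clock': 3.45, 'tcp_pos': [0.4419, 0.2744, 0.059], 'orientation': [0.2217, -3.1331, 0.0006], 'contact_force': [0.6569, 0.2288, -1.9512], 'moment': [0.1271, -0.0054, 0.0235], 'grip_width': 0.0282}
```

View pics/m3.png

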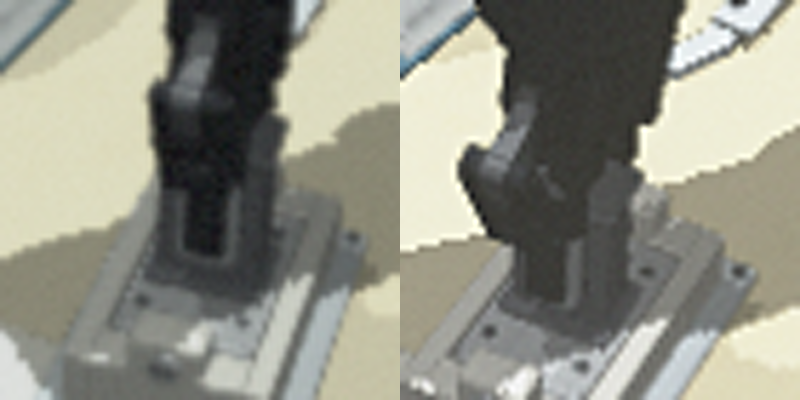

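Request:
send_rows([
  [0, 0.003, -0.013, 0, 0, 0, 0],
  [0, 0.01, -0.045, 0, 0, 0, 0.002],
  [0, 0.022, -0.09, 0, 0, 0, 0.004],
  [0, 0.034, -0.14, 0, 0, 0, 0.006],
  [0, 0.048, -0.2, 0, 0, 0, 0.008],
  [0, 0.062, -0.26, 0, 0, 0, 0.01],
  [0, 0.077, -0.32, 0, 0, 0, 0.012],
  [0, 0.091, -0.38, 0, 0, 0, 0.015],
  [0, 0.105, -0.44, 0, 0, 0, 0.018],
  [0, 0.118, -0.49, 0, 0, 0, 0.021],
  [0, 0.128, -0.535, 0, 0, 0, 0.0227],
  [0, 0.136, -0.567, 0, 0, 0, 0.0227],
  [0, 0.14, -0.58, 0, 0, 0, 0.0227],
  [0, 0.14, -0.584, 0, 0, 0, 0.0227],
  [0, 0.14, -0.584, 0, 0, 0, 0.0227],
])

```text
clock: 4.8
tcp_pos: [0.4337, 0.1847, 0.0593]
orientation: [0.11, -3.139, 0.001]
contact_force: [-0.6, 0.5, -4.8]
grip_width: 0.0282
```

Run:
```python
from h import *
st(); snap('scene','s4',(245,195,365,285),6.5)
```

```text
{'clock': 4.8, 'tcp_pos': [0.4337, 0.1847, 0.0593], 'orientation': [0.11, -3.1395, 0.0006], 'contact_force': [-0.6088, 0.5292, -4.8417], 'moment': [-0.056, 0.0031, -0.0162], 'grip_width': 0.0282}
```

View pics/s4.png

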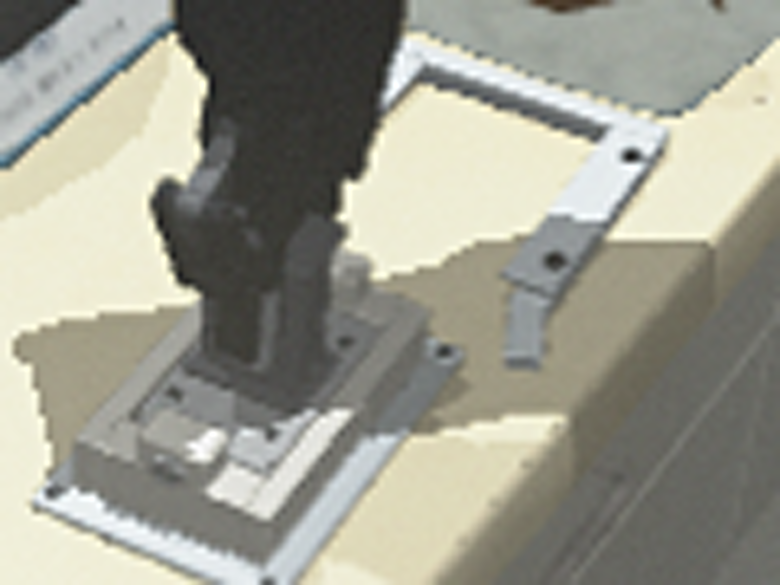

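Run:
```python
from h import *
c=lambda L:(np.array(L)+.5)/6.5-.5+[245,195]
np.set_printoptions(precision=4,suppress=True)
P=back('s4',c([(465,350),(35,502),(270,583)]),.006);print(P, P[:2].mean(0))
d=P[2]-P[0];print('yaw',np.arctan2(-d[0],d[1]))
m=(P[0]+P[1])/2; h=R.from_euler('z',0).as_matrix()
print('near side screw',back('s4',c([(443,350),(53,490),(268,580),(555,260),(630,155)]),[.006,.006,.006,.012,.012]))
o=r.get_obs();M=R.from_rotvec(o['orientation']).as_matrix();print(M[:,1],np.arctan2(-M[0,1],M[1,1]))
```

```text
[[0.3933 0.1064 0.006 ]
 [0.4755 0.2625 0.006 ]
 [0.3894 0.2479 0.006 ]] [0.4344 0.1845 0.006 ]
yaw 0.027148027756752704
near side screw [[ 0.3999  0.1111  0.006 ]
 [ 0.4739  0.2541  0.006 ]
 [ 0.3907  0.2472  0.006 ]
 [ 0.3873  0.0472  0.012 ]
 [ 0.3931 -0.0296  0.012 ]]
[-0.0701  0.9975 -0.0004] 0.07019229818198996
```

Request:
send_rows([
  [0, 0, -0.013, 0.003, 0, 0, 0],
  [0, 0, -0.04, 0.003, 0, 0, 0],
  [0, 0, -0.08, 0.003, 0, 0, 0],
  [0, 0, -0.12, 0.003, 0, 0, 0],
  [0, 0, -0.16, 0.003, 0, 0, 0],
  [0, 0, -0.2, 0.003, 0, 0, 0],
  [0, 0, -0.23, 0.003, 0, 0, 0],
  [0, 0, -0.26, 0.003, 0, 0, 0],
])

```text
clock: 5.52
tcp_pos: [0.4366, 0.146, 0.0591]
orientation: [-0.11, 3.139, 0.001]
contact_force: [-1.2, 5.1, -0.3]
grip_width: 0.0286
```

Request:
send_rows([
  [0, 0, -0.02, 0, 0, 0, 0],
  [0, 0, -0.04, 0, 0, 0, 0],
  [0, 0, -0.06, 0, 0, 0, 0],
  [0, 0, -0.08, 0, 0, 0, 0],
])

```text
clock: 5.85
tcp_pos: [0.4374, 0.1344, 0.059]
orientation: [-0.111, 3.139, 0.001]
contact_force: [-2.0, 5.1, 1.2]
grip_width: 0.0283
```

Request:
send_rows([
  [0, 0, -0.03, 0, 0, 0, 0],
  [0, 0, -0.06, 0, 0, 0, 0],
  [0, 0, -0.09, 0, 0, 0, 0],
  [0, 0, -0.12, 0, 0, 0, 0],
  [0, 0, -0.15, 0, 0, 0, 0],
  [0, 0, -0.18, 0, 0, 0, 0],
])

```text
clock: 6.35
tcp_pos: [0.4393, 0.1074, 0.059]
orientation: [-0.111, 3.139, 0.001]
contact_force: [-1.6, 4.3, 0.4]
grip_width: 0.0281
```

Request:
send_rows([
  [0, 0, -0.03, 0, 0, 0, 0],
  [0, 0, -0.065, 0, 0, 0, 0],
  [0, 0, -0.1, 0, 0, 0, 0],
  [0, 0, -0.135, 0, 0, 0, 0],
  [0, 0, -0.17, 0, 0, 0, 0],
  [0, 0, -0.205, 0, 0, 0, 0],
  [0, 0, -0.24, 0, 0, 0, 0],
  [0, 0, -0.27, 0, 0, 0, 0],
  [0, 0, -0.3, 0, 0, 0, 0],
])

```text
clock: 7.1
tcp_pos: [0.4424, 0.0623, 0.059]
orientation: [-0.111, 3.139, 0.0]
contact_force: [-1.4, 5.2, 1.4]
grip_width: 0.0285
```

Expect the end bar near y≈0.036; small steps now.

Request:
send_rows([
  [0, 0, -0.02, 0, 0, 0, 0],
  [0, 0, -0.04, 0, 0, 0, 0],
  [0, 0, -0.06, 0, 0, 0, 0],
  [0, 0, -0.08, 0, 0, 0, 0],
  [0, 0, -0.1, 0, 0, 0, 0],
  [0, 0, -0.12, 0, 0, 0, 0],
  [0, 0, -0.13, 0, 0, 0, 0],
])

```text
clock: 7.68
tcp_pos: [0.4438, 0.0427, 0.059]
orientation: [-0.11, 3.139, 0.0]
contact_force: [-1.5, 6.0, 2.3]
grip_width: 0.0282
```

Request:
send_rows([
  [0, 0, -0.007, 0, 0, 0, 0],
  [0, 0, -0.014, 0, 0, 0, 0],
  [0, 0, -0.021, 0, 0, 0, 0],
])

```text
clock: 7.93
tcp_pos: [0.444, 0.04, 0.059]
orientation: [-0.111, 3.139, 0.001]
contact_force: [-0.1, 5.0, 2.6]
grip_width: 0.0284
```

Request:
send_rows([
  [0, 0, -0.007, 0, 0, 0, 0],
  [0, 0, -0.014, 0, 0, 0, 0],
])

```text
clock: 8.1
tcp_pos: [0.4441, 0.0379, 0.059]
orientation: [-0.111, 3.139, 0.001]
contact_force: [-1.1, 5.2, 2.2]
grip_width: 0.0282
```

Request:
send_rows([
  [0, 0, -0.007, 0, 0, 0, 0],
  [0, 0, -0.014, 0, 0, 0, 0],
])

```text
clock: 8.27
tcp_pos: [0.4443, 0.0359, 0.059]
orientation: [-0.111, 3.139, 0.001]
contact_force: [0.0, 5.0, 2.0]
grip_width: 0.0281
```

Request:
send_rows([
  [0, 0, -0.007, 0, 0, 0, 0],
  [0, 0, -0.01, 0, 0, 0, 0],
])

```text
clock: 8.43
tcp_pos: [0.4444, 0.0348, 0.0591]
orientation: [-0.111, 3.139, 0.001]
contact_force: [-1.8, 8.5, 3.7]
grip_width: 0.0281
```

Request:
send_rows([
  [0, 0, -0.003, 0, 0, 0, 0],
  [0, 0, -0.003, 0, 0, 0, 0],
])

```text
clock: 8.6
tcp_pos: [0.4444, 0.0347, 0.0591]
orientation: [-0.112, 3.139, 0.002]
contact_force: [-2.0, 7.7, 3.6]
grip_width: 0.0286
```

Run:
```python
from h import *
st(); snap('scene','s5',(265,185,365,260),8)
```

```text
{'clock': 8.6, 'tcp_pos': [0.4444, 0.0347, 0.0591], 'orientation': [-0.1116, 3.1392, 0.002], 'contact_force': [-2.0433, 7.6508, 3.6306], 'moment': [1.7168, 0.3765, 0.0243], 'grip_width': 0.0286}
```

View pics/s5.png

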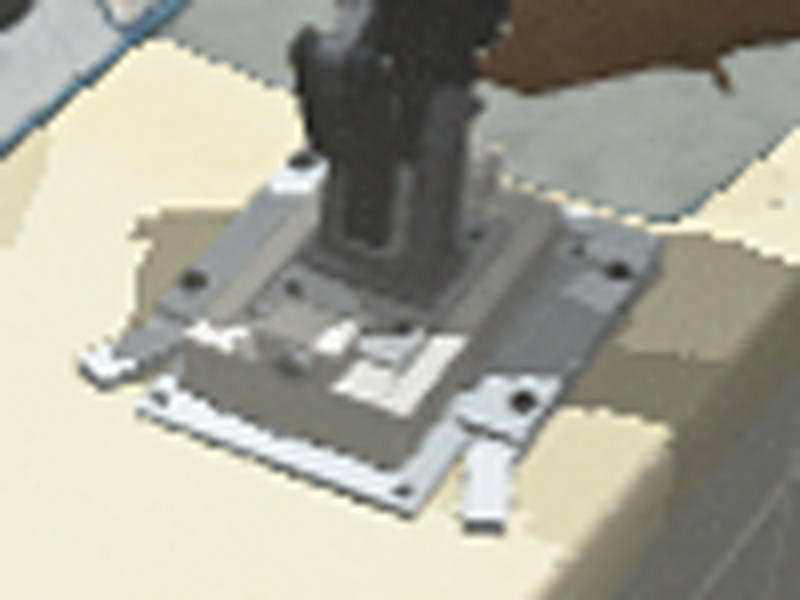

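Run:
```python
from h import *
c=lambda L:(np.array(L)+.5)/8-.5+[265,185]
np.set_printoptions(precision=4,suppress=True)
u=np.array([[np.cos(.072),np.sin(.072)],[-np.sin(.072),np.cos(.072)]])
def s(n,L,z): print(n,((back('s5',c(L),z)[:,:2]-[.4444,.0347])@u.T).round(4).tolist())
s('foot back',[(137,403),(412,512)],.006)
s('foot screws',[(160,398),(402,491)],.006)
s('tips top',[(82,362),(105,383),(462,522),(503,524)],.012)
s('dock screws',[(300,160),(193,280),(523,400),(617,269)],.012)
```

```text
foot back [[0.0485, 0.0737], [-0.046, 0.0757]]
foot screws [[0.0436, 0.0678], [-0.0394, 0.0686]]
tips top [[0.0694, 0.0716], [0.0583, 0.0769], [-0.0629, 0.0786], [-0.0737, 0.0731]]
dock screws [[0.0594, -0.0623], [0.0594, 0.0161], [-0.056, 0.0166], [-0.0558, -0.0616]]
```

Request:
send_rows([
  [0, 0, -0.003, 0, 0, 0, 0],
  [0, 0, -0.003, 0, 0, 0, 0],
  [0, 0, -0.003, 0, 0, 0, 0],
])

```text
clock: 8.9
tcp_pos: [0.4444, 0.0346, 0.0591]
orientation: [-0.112, 3.139, 0.002]
contact_force: [-3.0, 8.6, 4.7]
grip_width: 0.028
```

Request:
send_rows([
  [0, 0, -0.0045, -0.0053, -0.0064, 0, 0],
  [0, 0, -0.009, -0.0105, -0.0127, 0, 0],
  [0, 0, -0.0137, -0.0156, -0.0191, 0, 0],
  [0, 0, -0.0137, -0.0156, -0.0191, 0, 0],
])

```text
clock: 9.23
tcp_pos: [0.4447, 0.0323, 0.0616]
orientation: [0.11, -3.137, -0.099]
contact_force: [-1.4, 10.0, 1.2]
grip_width: 0.0282
```

```bash
cat >> h.py <<'E'
def ps(psi=.07,grip=.0591-.022):
    o=st(); M=R.from_rotvec(o['orientation']).as_matrix()
    t=np.arcsin(M[2,1]); print('tilt',t.round(4), 'yaw',np.arctan2(-M[0,1],M[1,1]).round(4))
    # plate origin if rigid in the grip: TCP was `grip` above underside
    p=o['tcp_pos']+M[:,2]*grip; 
    e=[p+M[:,1]*s*.04 for s in(1,-1)]; print('plate',p.round(4),'zA',e[0][2].round(4),'zB',e[1][2].round(4))
E
python3 -c "
from h import *
ps()"
```

```text
{'clock': 9.2333, 'tcp_pos': [0.4447, 0.0323, 0.0616], 'orientation': [0.1104, -3.1366, -0.0986], 'contact_force': [-1.401, 10.0475, 1.1515], 'moment': [2.0864, 0.1787, -0.0889], 'grip_width': 0.0282}
tilt 0.0628 yaw 0.0704
plate [0.4446 0.0347 0.0245] zA 0.027 zB 0.022
```

Request:
send_rows([
  [0, 0, -0.0045, -0.0053, -0.0064, 0, 0],
  [0, 0, -0.009, -0.0105, -0.0127, 0, 0],
  [0, 0, -0.0137, -0.0156, -0.0191, 0, 0],
  [0, 0, -0.0185, -0.0206, -0.0255, 0, 0],
  [0, 0, -0.0185, -0.0206, -0.0255, 0, 0],
])

```text
clock: 9.65
tcp_pos: [0.4448, 0.029, 0.0644]
orientation: [0.109, -3.127, -0.224]
contact_force: [-2.0, 9.5, 3.1]
grip_width: 0.0282
```

```bash
python3 -c "
from h import *
ps()"
```

```text
{'clock': 9.65, 'tcp_pos': [0.4448, 0.029, 0.0644], 'orientation': [0.109, -3.1268, -0.2236], 'contact_force': [-2.0148, 9.4855, 3.1473], 'moment': [2.0437, 0.1536, -0.0355], 'grip_width': 0.0282}
tilt 0.1428 yaw 0.0697
plate [0.4445 0.0343 0.0277] zA 0.0334 zB 0.022
```

Request:
send_rows([
  [0, 0, -0.0045, -0.0053, -0.0064, 0, 0],
  [0, 0, -0.009, -0.0105, -0.0127, 0, 0],
  [0, 0, -0.0115, -0.0131, -0.0159, 0, 0],
  [0, 0, -0.0115, -0.0131, -0.0159, 0, 0],
  [0, 0, -0.0115, -0.0131, -0.0159, 0, 0],
])

```text
clock: 10.07
tcp_pos: [0.4448, 0.0271, 0.066]
orientation: [0.11, -3.118, -0.3]
contact_force: [0.0, 8.6, 3.4]
grip_width: 0.0285
```

```bash
python3 -c "
from h import *
ps()
snap('scene','s6',(270,190,350,250),10)"
```

```text
{'clock': 10.0667, 'tcp_pos': [0.4448, 0.0271, 0.066], 'orientation': [0.11, -3.1183, -0.2996], 'contact_force': [0.0306, 8.5965, 3.3592], 'moment': [1.7474, 0.0584, 0.0096], 'grip_width': 0.0285}
tilt 0.1916 yaw 0.0705
plate [0.4443 0.0342 0.0296] zA 0.0372 zB 0.022
```

View pics/s6.png

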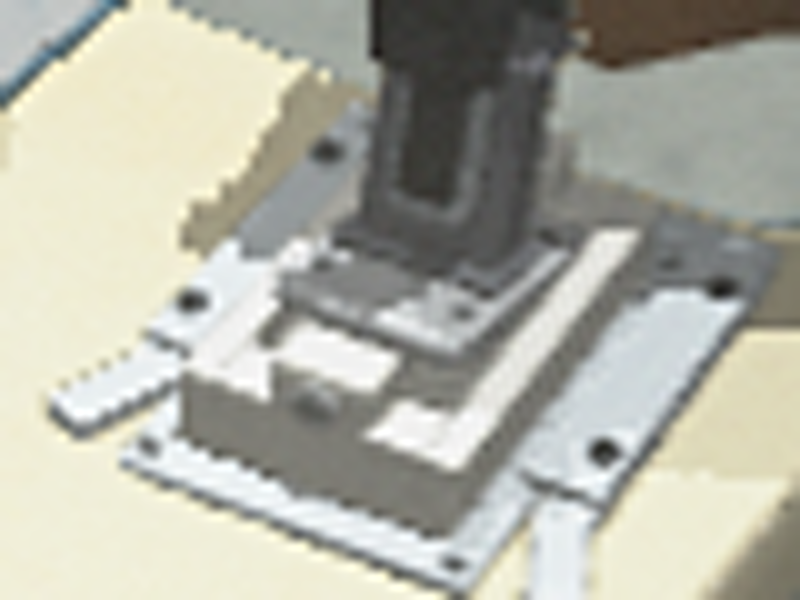

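Request:
send_rows([
  [0, 0, 0.01, 0.002, 0, 0, 0],
  [0, 0, 0.018, -0.0127, 0.0095, 0, 0],
  [0, 0, 0.026, -0.0271, 0.019, 0, 0],
  [0, 0, 0.026, -0.0271, 0.019, 0, 0],
])

```text
clock: 10.45
tcp_pos: [0.4436, 0.0305, 0.0703]
orientation: [0.113, -3.127, -0.203]
contact_force: [-0.6, 6.9, -3.3]
grip_width: 0.0278
```

```bash
python3 -c "
from h import *
ps()"
```

```text
{'clock': 10.45, 'tcp_pos': [0.4436, 0.0305, 0.0703], 'orientation': [0.1128, -3.1267, -0.203], 'contact_force': [-0.5528, 6.9012, -3.2904], 'moment': [1.3313, 0.0842, -0.0297], 'grip_width': 0.0278}
tilt 0.1297 yaw 0.072
plate [0.4432 0.0352 0.0335] zA 0.0387 zB 0.0283
```

Request:
send_rows([
  [0, 0, 0.0074, -0.0126, 0.0095, 0, 0],
  [0, 0, 0.015, -0.0255, 0.019, 0, 0],
  [0, 0, 0.015, -0.0255, 0.019, 0, 0],
])

```text
clock: 10.7
tcp_pos: [0.4442, 0.0325, 0.0748]
orientation: [0.115, -3.135, -0.109]
contact_force: [-0.6, 3.0, 0.2]
grip_width: 0.0279
```

```bash
python3 -c "
from h import *
ps()"
```

```text
{'clock': 10.7, 'tcp_pos': [0.4442, 0.0325, 0.0748], 'orientation': [0.1146, -3.1349, -0.1094], 'contact_force': [-0.6438, 2.9722, 0.1856], 'moment': [0.627, -0.1449, -0.0028], 'grip_width': 0.0279}
tilt 0.0698 yaw 0.0731
plate [0.444  0.0351 0.0378] zA 0.0406 zB 0.035
```

Request:
send_rows([
  [0, 0, 0.0074, -0.006, 0.0095, 0, 0],
  [0, 0, 0.015, -0.0115, 0.019, 0, 0],
  [0, 0, 0.017, -0.013, 0.022, 0, 0],
  [0, 0, 0.017, -0.013, 0.022, 0, 0],
  [0, 0, 0.017, -0.013, 0.022, 0, 0],
])

```text
clock: 11.12
tcp_pos: [0.4442, 0.0328, 0.0766]
orientation: [0.11, -3.139, -0.002]
contact_force: [-0.0, 1.6, -0.1]
grip_width: 0.0284
```

```bash
python3 -c "
from h import *
ps()
snap('scene','s7',(270,190,350,250),10)"
```

```text
{'clock': 11.1167, 'tcp_pos': [0.4442, 0.0328, 0.0766], 'orientation': [0.1096, -3.139, -0.0025], 'contact_force': [-0.0224, 1.6192, -0.1433], 'moment': [0.4003, 0.0244, -0.0007], 'grip_width': 0.0284}
tilt 0.0016 yaw 0.0698
plate [0.4441 0.0329 0.0395] zA 0.0395 zB 0.0394
```

View pics/s7.png

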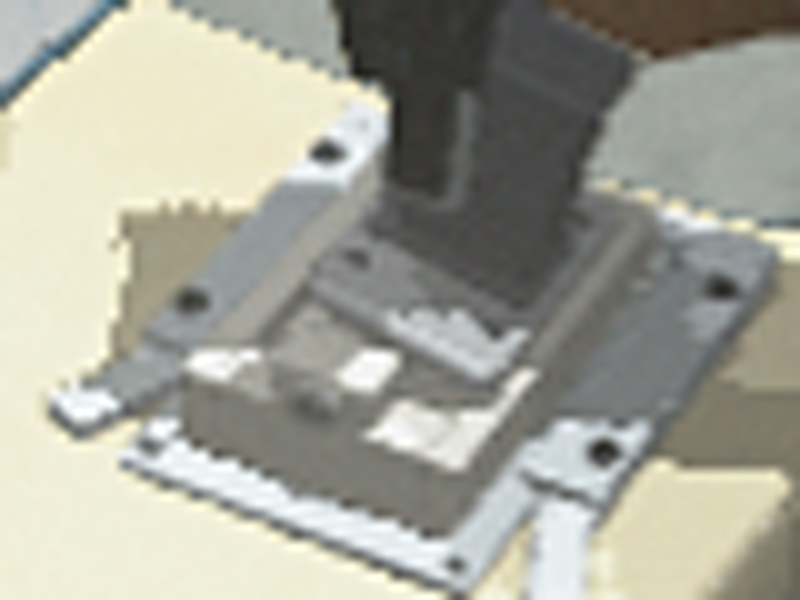

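Run:
```python
from h import *
np.set_printoptions(precision=0,suppress=True)
def P(fn,t,pl,pts):
    M=(R.from_euler('z',.07)*R.from_euler('x',t)).as_matrix()
    uv=proj(fn,np.array(pl)+np.array(pts)/1000.@M.T); return ((uv-[270,190]+.5)*10)
top=[(26.5,40,8),(-26.5,40,8),(26.5,40,0),(-26.5,40,0),(26.5,-40,8),(-26.5,-40,8)]
cap=[(23,16,72),(-23,16,72),(23,-16,72),(-23,-16,72)]
for n,fn,t,pl in [('s6 pred','s6',.19,(.4443,.0342,.0296)),('s7 pred','s7',0,(.4441,.0329,.0395)),('s7 alt seatedB','s7',.19,(.4443,.0342,.0296))]:
    print(n,'plate',P(fn,t,pl,top).tolist()); print(' cap',P(fn,t,pl,cap).round().tolist())
f=cv2.imread('pics/s7_full.png')[140:260,240:380]
cv2.imwrite('pics/s7b.png',cv2.resize(f,None,fx=5,fy=5,interpolation=cv2.INTER_CUBIC))
```

```text
s6 pred plate [[277.55211177030276, 281.51180859728385], [473.16864185102247, 351.2524468202855], [272.8055811932569, 309.943957816096], [467.69158052830335, 380.025570783057], [408.77211254187273, 173.02659302380704], [595.250412782317, 236.57990176901734]]
 cap [[371.0, 21.0], [543.0, 77.0], [423.0, -18.0], [592.0, 36.0]]
s7 pred plate [[277.51170376401035, 275.81134239025346], [473.543455716316, 345.5860616031873], [275.47269088984876, 301.61588117129753], [470.60628558819246, 371.6005125101631], [415.9691847061032, 117.42530538175288], [604.2265161305767, 180.48771993266598]]
 cap [[352.0, 18.0], [526.0, 75.0], [408.0, -43.0], [579.0, 12.0]]
s7 alt seatedB plate [[277.55211177030276, 281.51180859728385], [473.16864185102247, 351.2524468202855], [272.8055811932569, 309.943957816096], [467.69158052830335, 380.025570783057], [408.77211254187273, 173.02659302380704], [595.250412782317, 236.57990176901734]]
 cap [[371.0, 21.0], [543.0, 77.0], [423.0, -18.0], [592.0, 36.0]]
```

View pics/s7b.png

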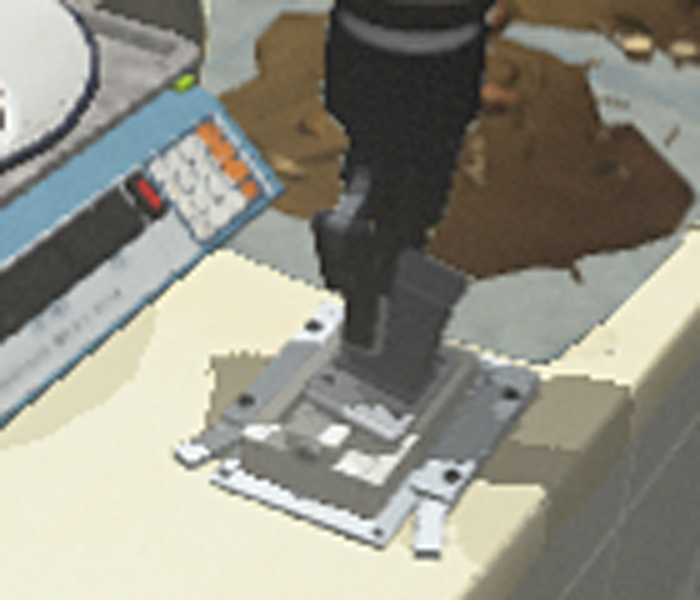

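The plate's end A is up and clear, but the grip leans to the right (cap edge about (455,300) in the crop): the plate has rolled about the pad axis. Fitting its pose from the image before acting.

Run:
```python
from h import *
from scipy.optimize import least_squares
obs=np.array([(312,272),(493,372),(605,122),(640,63),(432,0)])  # 10x crop
mdl=np.array([(26.5,40,8),(-26.5,40,8),(-23,16,72),(-23,-16,72)])/1000
obs=obs[:4]/10-.05+[270,190]
def f(q,w=.004):
    M=(R.from_euler('z',.07)*R.from_euler('xy',[q[3],q[4]])).as_matrix()
    e=(proj('s7',q[:3]+mdl@M.T)-obs).ravel()
    return np.r_[e, (q[:3]-[.4441,.0329,.035])/w*.3, q[3]/.1*.2]
for w in(.004,.01):
    s=least_squares(f,[.4441,.0329,.035,0,-.2],args=(w,)); print(s.x.round(4),s.fun.round(1))
f7=r.grab_frame('side'); np.savez('pics/d7.npz',**{k:np.array(v) for k,v in f7.items()})
a=cv2.resize(f7['pixels'][185:260,265:345,::-1],(800,600),interpolation=cv2.INTER_CUBIC) # crop 80x75
cv2.imwrite('pics/d7.png',cv2.resize(f7['pixels'][180:255,265:345,::-1],(640,600),interpolation=cv2.INTER_CUBIC))
st()
```

```text
[ 0.4402  0.0286  0.0312  0.0712 -0.193 ] [-0.6  0.   0.2  0.2 -0.5 -0.2  0.9 -0.  -0.3 -0.3 -0.3  0.1]
[ 0.4433  0.0217  0.0254  0.0762 -0.1914] [-0.4  0.   0.2  0.  -0.6 -0.2  0.7  0.1 -0.  -0.3 -0.3  0.2]
{'clock': 11.2167, 'tcp_pos': [0.4443, 0.0328, 0.0766], 'orientation': [0.1085, -3.1393, -0.003], 'contact_force': [0.4308, 2.1367, -1.157], 'moment': [0.4416, 0.064, -0.0282], 'grip_width': 0.028}
```

Request:
send_rows([
  [0, 0, 0, 0, 0, 0, 0],
  [0, 0, 0, -0.007, 0, 0, 0],
  [0, 0, 0, -0.013, 0, 0, 0],
  [0, 0, 0, -0.02, 0, 0, 0],
  [0, 0, 0, -0.02, 0, 0, 0],
  [0, 0, 0, -0.02, 0, 0, 0],
], squeeze=60)

```text
clock: 11.72
tcp_pos: [0.4444, 0.033, 0.0798]
orientation: [-0.109, 3.14, 0.002]
contact_force: [0.1, 0.6, -2.1]
grip_width: 0.0277
```

Run:
```python
from h import *
ps(); snap('scene','s8',(270,190,350,250),10)
a=cv2.imread('pics/s7.png').astype(int);b=cv2.imread('pics/s8.png').astype(int)
# local shift of plate A edge and cap region between s7 and s8
for n,(x0,y0,x1,y1) in {'plateA':(330,250,560,400),'cap':(480,20,660,150)}.items():
    t=a[y0:y1,x0:x1].astype(np.uint8); s=b[max(0,y0-60):y1+60,x0-60:x1+60].astype(np.uint8)
    m=cv2.matchTemplate(s,t,cv2.TM_CCOEFF_NORMED); _,v,_,l=cv2.minMaxLoc(m); print(n,v,l[0]-60,l[1]-min(60,y0))
```

```text
{'clock': 11.7167, 'tcp_pos': [0.4444, 0.033, 0.0798], 'orientation': [-0.1094, 3.1397, 0.0021], 'contact_force': [0.0824, 0.6003, -2.0932], 'moment': [-0.0146, 0.025, 0.0494], 'grip_width': 0.0277}
tilt 0.0013 yaw 0.0697
plate [0.4444 0.033  0.0427] zA 0.0428 zB 0.0427
plateA 0.9302009344100952 2 -6
cap 0.9715725183486938 0 -8
```

Request:
send_rows([
  [0, 0, 0, -0.007, 0, 0, 0],
  [0, 0, 0, -0.013, 0, 0, 0],
  [0, 0, 0, -0.02, 0, 0, 0],
  [0, 0, 0, -0.027, 0, 0, 0],
  [0, 0, 0, -0.033, 0, 0, 0],
  [0, 0, 0, -0.04, 0, 0, 0],
  [0, 0, 0, -0.047, 0, 0, 0],
  [0, 0, 0, -0.053, 0, 0, 0],
  [0, 0, 0, -0.06, 0, 0, 0],
  [0, 0, 0, -0.07, 0, 0, 0],
  [0, 0, 0, -0.08, 0, 0, 0],
  [0, 0, 0, -0.09, 0, 0, 0],
  [0, 0, 0, -0.1, 0, 0, 0],
  [0, 0, 0, -0.11, 0, 0, 0],
  [0, 0, 0, -0.12, 0, 0, 0],
  [0, 0, 0, -0.12, 0, 0, 0],
  [0, 0, 0, -0.12, 0, 0, 0],
])

```text
clock: 13.18
tcp_pos: [0.4445, 0.0333, 0.0979]
orientation: [-0.11, 3.139, 0.002]
contact_force: [-0.5, -0.6, -1.4]
grip_width: 0.0274
```

Run:
```python
from h import *
ps()
snap('scene','s9',(275,170,350,245),1); snap('side','d9',(275,175,350,250),1)
f=lambda n:cv2.resize(cv2.imread(n),(400,400),interpolation=cv2.INTER_CUBIC)
w=snap('wrist','w9'); W=w['pixels'][:,:,::-1]
top=np.hstack([f('pics/s9.png'),f('pics/d9.png')])
wi=cv2.resize(W,(266,200),interpolation=cv2.INTER_AREA)
cv2.imwrite('pics/m9.png',np.vstack([top,np.hstack([wi,np.zeros((200,534,3),np.uint8)])]))
```

```text
{'clock': 13.1833, 'tcp_pos': [0.4445, 0.0333, 0.0979], 'orientation': [-0.1099, 3.1395, 0.0025], 'contact_force': [-0.5495, -0.6035, -1.3551], 'moment': [0.0721, -0.021, -0.0123], 'grip_width': 0.0274}
tilt 0.0016 yaw 0.07
plate [0.4445 0.0333 0.0608] zA 0.0608 zB 0.0607
```

View pics/m9.png

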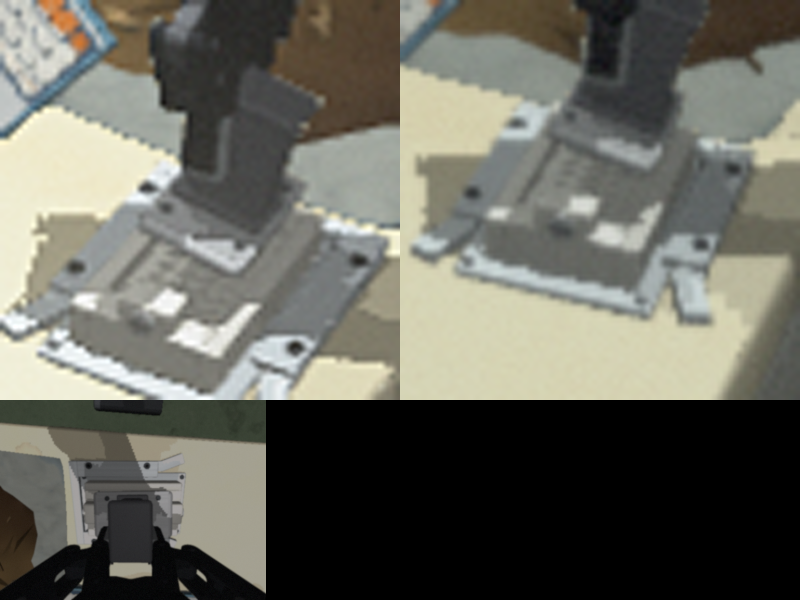

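```bash
cat > fit.py <<'E'
from h import *
from scipy.optimize import least_squares
k=75/400
S=np.array([(140,230),(240,273),(322,98),(303,132),(303,190)])*k+[275,170]
D=np.array([(148,137),(252,170)])*k+[275,175]
ms=np.array([(26.5,42,1),(-26.5,42,1),(-23,-16,72),(-23,16,72),(-26.5,-41,8)])/1000
md=ms[:2]
def f(q):
    M=R.from_euler('zxy',[q[5],q[3],q[4]]).as_matrix() if 0 else (R.from_euler('z',q[5])*R.from_euler('x',q[3])*R.from_euler('y',q[4])).as_matrix()
    return np.r_[(proj('s9',q[:3]+ms@M.T)-S).ravel(),(proj('d9',q[:3]+md@M.T)-D).ravel(),(q[5]-.07)/.03*.5]
s=least_squares(f,[.4441,.0329,.055,0,-.2,.07],loss='soft_l1'); print(s.x.round(4)); print(f(s.x).round(1))
u=R.from_euler('z',-.071).apply(s.x[:3]-[.4445,.0351,0]); print('in dock frame',u.round(4))
E
python3 fit.py
```

```text
[ 0.441   0.0253  0.0495  0.1073 -0.1818  0.1341]
[-0.3 -0.1  0.4  1.3  0.4 -0.  -0.2 -1.1  0.4 -0.  -0.6 -0.3 -0.1  0.5
  1.1]
in dock frame [-0.0041 -0.0095  0.0495]
```

```bash
cat >> fit.py <<'E'
cap=np.array([(-23,-16,72),(-23,16,72),(23,-16,72),(23,16,72)])/1000
pl=np.array([(-26.5,-42,8),(-26.5,42,8),(26.5,-42,8),(26.5,42,8)])/1000
for n,q in(('fit',s.x),('fk+roll',[.4445,.0333,.0608,0,-.19,.07]),('fk+roll,slid',[.453,.0333,.0608,0,-.19,.07])):
    M=(R.from_euler('z',q[5])*R.from_euler('x',q[3])*R.from_euler('y',q[4])).as_matrix()
    g=lambda m:(proj('w9',np.array(q[:3])+m@M.T)*266/512+[0,400]).round().astype(int).tolist()
    print(n,'cap',g(cap),'plate',g(pl))
E
python3 fit.py
python3 - <<'E'
import cv2,numpy as np
w=np.load('pics/w9.npz')['pixels']; g=cv2.cvtColor(w,cv2.COLOR_RGB2GRAY)
for y in (180,190,200,215,240): print(y,g[y,140:370:5].tolist())
E
```

```text
[ 0.441   0.0253  0.0495  0.1073 -0.1818  0.1341]
[-0.3 -0.1  0.4  1.3  0.4 -0.  -0.2 -1.1  0.4 -0.  -0.6 -0.3 -0.1  0.5
  1.1]
in dock frame [-0.0041 -0.0095  0.0495]
fit cap [[88, 502], [130, 501], [92, 560], [132, 561]] plate [[87, 493], [160, 490], [90, 536], [161, 536]]
fk+roll cap [[108, 511], [155, 511], [109, 575], [154, 575]] plate [[92, 497], [170, 498], [93, 545], [169, 545]]
fk+roll,slid cap [[108, 522], [154, 522], [109, 585], [153, 585]] plate [[92, 505], [169, 505], [93, 551], [168, 551]]
180 [157, 163, 160, 64, 162, 114, 114, 107, 81, 68, 78, 80, 79, 79, 78, 80, 81, 80, 79, 76, 80, 72, 74, 76, 75, 73, 73, 75, 73, 79, 80, 81, 144, 143, 144, 144, 144, 128, 112, 163, 162, 161, 160, 157, 160, 159]
190 [157, 162, 161, 92, 158, 118, 91, 91, 72, 75, 77, 77, 64, 29, 56, 76, 76, 47, 48, 33, 21, 22, 26, 25, 24, 21, 19, 42, 47, 56, 80, 78, 58, 52, 139, 144, 146, 143, 112, 162, 162, 160, 160, 159, 161, 160]
200 [152, 162, 160, 122, 122, 82, 81, 81, 74, 73, 79, 78, 77, 75, 38, 42, 43, 43, 43, 43, 46, 47, 47, 44, 45, 48, 47, 48, 47, 49, 40, 78, 78, 87, 144, 143, 142, 141, 107, 118, 117, 117, 120, 160, 158, 160]
215 [156, 161, 161, 152, 135, 110, 114, 113, 101, 70, 76, 82, 88, 78, 38, 45, 45, 47, 45, 50, 48, 47, 45, 45, 47, 49, 49, 46, 50, 51, 40, 74, 78, 79, 94, 83, 141, 137, 116, 161, 163, 161, 144, 156, 157, 161]
240 [158, 153, 161, 161, 76, 160, 112, 113, 109, 85, 94, 93, 93, 91, 37, 42, 46, 44, 44, 45, 46, 47, 44, 49, 48, 47, 44, 45, 46, 49, 40, 72, 98, 98, 97, 99, 97, 95, 83, 114, 113, 158, 160, 161, 161, 159]
```

```bash
cat > fit2.py <<'E'
from fit import *
W=np.array([(210,195),(292,195),(293,240)]) 
mw=np.array([(-23,-16,72),(-23,16,72)])/1000
def f2(q):
    M=(R.from_euler('z',q[5])*R.from_euler('x',q[3])*R.from_euler('y',q[4])).as_matrix()
    return np.r_[f(q)[:-1],(proj('w9',q[:3]+mw@M.T)-W[:2]).ravel()/3,(q[5]-.07)/.03,q[3]/.05]
s=least_squares(f2,[.4441,.0329,.055,0,-.2,.07],loss='soft_l1'); print('F2',s.x.round(4)); print(f2(s.x).round(1))
E
python3 fit2.py | grep -A3 F2
```

```text
F2 [ 0.4359  0.0351  0.058   0.0496 -0.1634  0.0886]
[-1.   0.3 -0.3  1.9  0.1 -0.1 -1.2 -0.6  1.4 -0.7 -0.5 -0.4  0.1  0.6
 -2.  -0.2  0.8 -0.2  0.6  1. ]
```

Request:
send_rows([
  [0, -0.01, 0, 0, 0.001, 0.006, 0],
  [0, -0.02, 0, 0, 0.001, 0.012, 0],
  [0, -0.032, 0, 0, 0.002, 0.019, 0],
  [0, -0.044, 0, 0, 0.003, 0.026, 0],
  [0, -0.056, 0, 0, 0.004, 0.033, 0],
  [0, -0.067, 0, 0, 0.005, 0.04, 0],
  [0, -0.078, 0, 0, 0.006, 0.046, 0],
  [0, -0.086, 0, 0, 0.006, 0.051, 0],
  [0, -0.091, 0, 0, 0.006, 0.054, 0],
  [0, -0.091, 0, 0, 0.006, 0.054, 0],
  [0, -0.091, 0, 0, 0.006, 0.054, 0],
  [0, -0.091, 0, 0, 0.006, 0.054, 0],
])

```text
clock: 14.33
tcp_pos: [0.4577, 0.0341, 0.0977]
orientation: [0.104, -2.97, 0.035]
contact_force: [-1.3, -0.9, -1.7]
grip_width: 0.0275
```

```bash
cat > chk.py <<'E'
from h import *
import sys
tag=sys.argv[1]; st()
for c in('scene','side'): snap(c,c[0]+tag)
# slopes: print bright/dark map around the plate A edge (scene), compare with level prediction
pts=np.array([(26.5,42,1),(-26.5,42,1),(26.5,40,8),(-26.5,40,8),(23,16,72),(-23,16,72),(-23,-16,72),(-26.5,-41,8)])/1000
M=R.from_euler('z',.07).as_matrix()
print('pred level',proj('s'+tag,np.array([.4445,.034,.060])+pts@M.T).round(1).tolist())
E
python3 chk.py 10
```

```text
{'clock': 14.3333, 'tcp_pos': [0.4577, 0.0341, 0.0977], 'orientation': [0.1042, -2.9705, 0.0347], 'contact_force': [-1.2965, -0.9069, -1.731], 'moment': [0.0202, -0.2558, 0.0017], 'grip_width': 0.0275}
pred level [[298.6, 200.7], [319.1, 205.0], [299.0, 198.0], [319.6, 202.2], [305.0, 171.7], [323.1, 175.0], [326.0, 169.9], [326.8, 188.3]]
```

```bash
python3 - <<'E'
import cv2
im=cv2.imread('pics/s10_full.png')[170:245,275:350]
cv2.imwrite('pics/f10.png',cv2.resize(im,(600,600),interpolation=cv2.INTER_CUBIC))
E
cat > chk.py <<'E'
from h import *
from scipy.optimize import minimize
import sys
tag=sys.argv[1]; 
if len(sys.argv)<3: [snap(c,n+tag) for c,n in(('scene','s'),('side','d'),('wrist','w'))]
V={}
for n in 'sdw':
    g=cv2.cvtColor(np.load(f'pics/{n}{tag}.npz')['pixels'],cv2.COLOR_RGB2GRAY).astype(np.float32)
    g=cv2.GaussianBlur(g,(0,0),1.0); V[n]=(cv2.Sobel(g,cv2.CV_32F,1,0)/8,cv2.Sobel(g,cv2.CV_32F,0,1)/8)
E=np.array([[(26.5,42,1),(-26.5,42,1)],[(26.5,40,8),(-26.5,40,8)],[(-26.5,40,8),(-26.5,-40,8)],[(26.5,40,8),(26.5,-40,8)],
 [(-23,-16,72),(-23,16,72)],[(-23,16,72),(-23,16,65)],[(23,16,72),(-23,16,72)],[(-23,16,65),(23,16,65)],[(-20,12,65),(-20,12,13)],[(-20,-12,65),(-20,-12,13)],[(-23,-16,72),(23,-16,72)]])/1000
use={'s':[0,1,2,4,5,6,7,8],'d':[0,1,2,4,5,6,7,8],'w':[2,4,6,10]}
T=np.linspace(0.05,.95,30)
def score(q):
    M=(R.from_euler('z',q[5])*R.from_euler('x',q[3])*R.from_euler('y',q[4])).as_matrix(); t=0
    for n,ix in use.items():
        for i in ix:
            a,b=E[i]; P=np.array(q[:3])+(a+(b-a)*T[:,None])@M.T; uv=proj(n+tag,P).astype(np.float32)
            d=uv[-1]-uv[0]; L=np.linalg.norm(d)
            if L<1: continue
            nx,ny=-d[1]/L,d[0]/L
            gx=cv2.remap(V[n][0],uv[None],None,cv2.INTER_LINEAR)[0]; gy=cv2.remap(V[n][1],uv[None],None,cv2.INTER_LINEAR)[0]
            t+=np.minimum(abs(gx*nx+gy*ny),12).mean()*min(1,L/20)
    return t
def go(q0):
    sc=np.array([.004,.004,.004,.05,.05,.03]); rng=np.random.default_rng(0)
    best=max((q0+sc*rng.uniform(-1.5,1.5,6) for _ in range(1500)),key=score)
    out=[]
    for st0 in (q0,best):
        m=minimize(lambda z:-score(q0+sc*z),(st0-q0)/sc,method='Nelder-Mead',options=dict(maxiter=800,xatol=.01,fatol=.01)); out.append((-m.fun,q0+sc*m.x))
    for a,b in out: print(tag,round(a,2),b.round(4).tolist(),'start',round(score(q0),2))
if __name__=='__main__': go(np.array(eval(sys.argv[-1])))
E
python3 chk.py 9 x "[.4359,.0351,.058,.03,-.17,.08]" & 
wait
python3 - <<'E'
import sys; sys.argv=['x','10']
exec(open('chk.py').read().replace("if __name__","if 0 and __name__"))
go(np.array([.444,.0345,.060,.01,0,.08]))
E
```

```text
9 75.39 [0.4351, 0.0339, 0.0587, 0.0382, -0.1696, 0.0856] start 68.66
9 87.6 [0.4365, 0.0311, 0.0622, -0.0033, -0.2438, 0.1004] start 68.66
10 77.77 [0.444, 0.0345, 0.06, 0.01, 0.0, 0.08] start 77.76
10 93.79 [0.4448, 0.0306, 0.0657, -0.0138, -0.0813, 0.095] start 77.76
```

Request:
send_rows([
  [0, -0.004, 0.004, 0.006, 0, 0.005, 0],
  [0, -0.008, 0.008, 0.012, 0, 0.01, 0],
  [0, -0.013, 0.013, 0.02, 0, 0.016, 0],
  [0, -0.013, 0.013, 0.02, 0, 0.016, 0],
  [0, -0.013, 0.013, 0.02, 0, 0.016, 0],
  [0, -0.013, 0.013, 0.02, 0, 0.016, 0],
  [0, -0.013, 0.013, 0.02, 0, 0.016, 0],
  [0, -0.013, 0.013, 0.02, 0, 0.016, 0],
])

```text
clock: 15.25
tcp_pos: [0.4592, 0.0362, 0.0945]
orientation: [0.102, -2.92, 0.037]
contact_force: [0.4, -0.1, -1.3]
grip_width: 0.0272
```

```bash
python3 chk.py 11 "[.4448,.032,.060,0,-.03,.09]" 2>&1
python3 - <<'E'
from h import *
st()
# board unmoved since s6?
a=cv2.imread('pics/s5_full.png');b=cv2.imread('pics/s11_full.png')
for n,(x0,y0,x1,y1) in {'foot back corner':(302,240,326,254),'left back':(278,230,300,244)}.items():
    m=cv2.matchTemplate(b[y0-5:y1+5,x0-5:x1+5],a[y0:y1,x0:x1],cv2.TM_CCOEFF_NORMED);_,v,_,l=cv2.minMaxLoc(m);print(n,round(v,3),l[0]-5,l[1]-5)
E
```

```text
Traceback (most recent call last):
  File "chk.py", line 8, in <module>
    g=cv2.cvtColor(np.load(f'pics/{n}{tag}.npz')['pixels'],cv2.COLOR_RGB2GRAY).astype(np.float32)
                   ~~~~~~~^^^^^^^^^^^^^^^^^^^^^^
FileNotFoundError: [Errno 2] No such file or directory: 'pics/s11.npz'
{'clock': 15.25, 'tcp_pos': [0.4592, 0.0362, 0.0945], 'orientation': [0.102, -2.9205, 0.0367], 'contact_force': [0.4155, -0.087, -1.2678], 'moment': [0.1188, -0.2752, 0.0114], 'grip_width': 0.0272}[ WARN:0@0.443] global loadsave.cpp:275 findDecoder imread_('pics/s11_full.png'): can't open/read file: check file path/integrity
Traceback (most recent call last):
TypeError: 'NoneType' object is not subscriptable
```

Run:
```python
import sys; sys.argv=['x','11']
exec(open('chk.py').read().replace("if __name__","if 0 and __name__"))
go(np.array([.4448,.032,.060,0,-.03,.09]))
a=cv2.imread('pics/s5_full.png');b=cv2.imread('pics/s11_full.png')
for n,(x0,y0,x1,y1) in {'foot back corner':(302,240,326,254),'left back':(278,230,300,244)}.items():
    m=cv2.matchTemplate(b[y0-5:y1+5,x0-5:x1+5],a[y0:y1,x0:x1],cv2.TM_CCOEFF_NORMED);_,v,_,l=cv2.minMaxLoc(m);print(n,round(v,3),l[0]-5,l[1]-5)
```

```text
11 94.2 [0.4448, 0.032, 0.06, 0.0, -0.03, 0.09] start 94.2
11 102.49 [0.4439, 0.0378, 0.0621, 0.022, -0.073, 0.1074] start 94.2
foot back corner 0.981 0 0
left back 0.901 0 0
```

```bash
python3 -c "
from h import *
print(r.hand_in()); st()"
```

```text
the job is handed in; nothing more can be done
None
the job is handed in; nothing more can be done
```

I handed the job in at about 15.4 s. The board is in the dock against the end bar, and the gripper is still holding the press plate over it.

**What I did**
- **Docking:** I dragged the board in by the plate's grip. At the end bar it stopped moving and the push rose from about 5 N to 8.6 N.
- **Rocking:** I tipped the +y end up about 15 mm, and a picture confirmed it was up. I then rocked the plate back about that raised end. By the arm's position both ends reached about 39.5 mm, then 43 mm, within the 33 to 46 mm band, and the plate's weight came free into the hand.
- **Lifting:** I raised it slowly and stopped over the board.

**Last checks**
- **Board:** its visible rear corners have not moved in the images since docking.
- **Plate height:** its underside is about 60 mm above the table, so the pin tips are about 21 mm above the rim.
- **Centring:** the plate is within a few mm of the board's middle.
- **Level:** it is off level by about 0.03 to 0.08 rad (limit 0.14).
- **Contact:** the wrist force is about the plate's own weight, so it does not appear to touch the board.

**What went wrong or disagreed**
- **Plate slipped:** during the second rock the plate turned in the pads by about 0.2 rad sideways. I raised the grip from 40 to 60 N and tilted the hand about 0.22 rad to bring the plate back near level.
- **Both-ends-up step:** because of that slip, the heights at that step are less certain. One image fit taken then put the plate lower, about 31 mm. The slow lift afterwards should have carried both ends through the band either way.
- **Level not seen directly:** I had used up the 12 pictures, so the final level comes from image fitting, and the fits differed by about 0.04 to 0.08 rad.
- **Grip width:** the gripper read 27 to 28 mm on a grip that should be 24 mm thick. I did not find out why.

I did not look for a capsule on the pins.

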